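# Change filter and lamp on the bench light source

### The job

Change the light source over from the red-marked lamp to the blue-marked lamp with the green filter in the beam. First move the switch lever from the red mark to its upright centre (off) position and let it rest there for at least a second; with it still off, turn the filter wheel click by click, without spinning it, until the green filter has clicked in at the beam port with the white line; only then move the lever fully over to the blue mark. Leave the things standing round about where they are.

Things in the scene. Friction and masses are not known exactly. Their poses are not given: they have to be found in the camera images.
- filter_unit_base: Fixed grey housing, 136 mm square, 38 mm high, with the filter wheel on top: a black disc 108 mm in diameter, its top 47 mm above the bench, with six coloured filters 21 mm across, centres 39 mm from the axis. Origin under the wheel axis, on the bench; x points to the beam port, a small black block at the wheel's rim (34 mm wide, top 52 mm above the bench) with a white line on top.
- hex_knob (a point): Point on the axis of the aluminium hexagon knob, 65 mm above the bench, a good height to grip. The knob stands fixed on the wheel, 47 to 76 mm above the bench, 32 mm across flats, 37 mm across corners. Each flat faces a filter, so pads that close along the line through two opposite filters sit on two flats. The point's x axis points to the green filter, z up.
- filter_wheel (a joint): Wheel angle, rad, growing counter-clockwise from above; no stops, turns either way. 0 and 2 pi: green at the port. Clicks into rest every pi/3; starts 1 to 5 clicks from green (at most 3 by the shorter way). Counter-clockwise round the wheel: green, blue, grey, clear (white), red, yellow. A click takes about 0.13 N m; let go within 20 degrees of a rest position, it snaps in.
- green_filter (a point): Centre of the upper face of the green filter on the wheel, 48 mm above the bench, 39 mm from the wheel axis; it turns with the wheel.
- beam_port (a point): Fixed point where a filter's centre lies when in the beam: 39 mm from the wheel axis towards the block with the white line, 48 mm above the bench. x points from the wheel axis to that block, z up.
- switch_box: Fixed grey box, 74 x 92 mm, top 52 mm above the bench, with a lever in its top. Origin under the lever's pivot, on the bench. Three round marks beside the lever: red at +y, white (off) at the centre, blue at -y.
- lamp_lever (a joint): Angle of the switch lever, rad: -0.6 leaning to the red mark, 0 upright (off), +0.6 leaning to the blue mark; it clicks into these three rest positions and stops at +-0.72. Moving it takes about 2 to 3 N at its ball knob; let go within 0.2 rad of a rest position, it snaps in.
- lever_grip (a point): Centre of the black ball knob, 22 mm in diameter, at the end of the lever (an 8 mm steel rod), 50 mm from the pivot; 95 mm above the bench when upright. Its z axis runs along the lever. Held most surely with one finger on either side of it in the swing direction, their tips not over 12 mm below its centre (the leaning rod needs the room); pinched along the hinge axis it can slip out.
- lever_pivot (a point): Fixed pivot of the lever, 45 mm above the bench. x is the hinge axis (horizontal), y points to the red-marked side, z up; the lever swings in the y-z plane: at joint angle a the centre of its ball knob lies at (0, -50 sin a, 50 cos a) mm from here in this point's axes.
- petri: Petri dish, 61 mm in diameter, 14 mm high, loose, between the two units; a bystander. Origin at the centre of its underside.
- timer: White lab timer with keys, 58 x 66 x 18 mm, loose; a bystander.
- cuvette_box: Closed dark box, 72 x 111 x 45 mm, loose; a bystander.
- crucible: White lidded crucible, 43 mm across, 46 mm high, loose; a bystander.

How it is judged:
By the outcome, as a careful person would: the job done as asked, in the order asked, and still so for the second after the job is handed in, with the robot touching nothing.
It also fails if it takes over 72 s, if anything falls off the work surface, if the arm or the gripper's body presses on something with over 40 N, if the wrist force passes 120 N, or if a joint passes its speed limit or range.

### The arm

A 6-joint arm with a two-finger parallel gripper is mounted at the origin on a cart in front of the work surface, level with it; the furniture and walls round the work are solid. World frame = base frame: x ahead of the robot, y to its left, z up, the work surface at z = 0. Lengths are in m, angles in rad, forces in N, time in s.
With the tool pointing down it reaches from about 0.35 to 0.775 m from the base axis. Payload 5.5 kg.
Tool frame: the origin (TCP) lies between the finger pads; the fingertips stand 17 mm ahead of it and the grasp point (between the pads) lies 2 mm behind it (env.finger_overhang is the distance from the TCP to the fingertips, in m); z points along the fingers, y is the line along which they close (so a half turn about z gives the same grasp; the last joint's range is limited). The gripper opens to 85 mm and grips with 20 to 120 N. Pads are 22 mm wide; open, the fingers measure 114 mm over their backs; the gripper's body (76 mm by 85 mm) begins 54 mm behind the grasp point. The pads swing forward as they close: fully open they stand 13 mm farther back than shut.
Start: joints at [1.187, 0.313, 0.046, 1.304, 0, 1.431], TCP at [0.139, 0.558, 0.248] pointing down, gripper open.
Joint ranges: [-2.76, 2.76], [-0.86, 1.69], [-1.03, 1.26], [-2.2, 2.34], [-1.47, 1.5], [-3.14, 3.14]. Speed limits (rad/s): [2.57, 2.57, 3.14, 3.14, 3.14, 3.14].

### API

Orientations are given as a unit quaternion [w, x, y, z].
In Python, from workcell import env gives the robot as it stands. The module is installed in compiled form; this text tells all that it offers.
- The arm moves only by the shell command python3 -m pendant 'ROWS' [FORCE]. ROWS is JSON, a list of rows, each a list of 5 numbers: the gripper's target within -1 to 1 (fully open at 1, half-way at 0, shut at -1), then the shift along the tool's x, y, z in m, then the turn about the tool's z in rad. A call has 1 to 8 rows; each row shifts and turns the commanded pose from where the row before left it, along the tool's axes as they then stand; what a row does not reach is not made up. A row lasts 1/8 s, in which the tool goes at most 62.5 mm and 10.7 degrees, less where a joint would pass 70% of its speed; a pose out of reach is approached as far as the arm can. A call with a gripper value outside its range is refused whole. The fingers move at their own pace and stop on an object; FORCE is the grip in N (left out, the last holds). Time passes only in rows, so rows that do not move let the fingers close. It gives the time, the measured TCP pose, the force, the opening and the grip force at its end, in the units of the state.
- env.get_state(): the state, without advancing time (a new reading comes with each control period).
- env.read_camera(name): name is "scene" or "top" or "wrist"; returns the picture (400x640x3 uint8, red, green, blue); there is no depth.
- env.calibration(name): a dict with "K" (3x3 intrinsics, pixels), "distortion" ([k1, k2, p1, p2, k3] as OpenCV has them; the pictures are not rectified), "T" (4x4, takes a point from camera to world coordinates); the wrist camera has in their place "tool_from_camera" (4x4, takes a point from camera to tool coordinates, whose origin is the TCP and whose axes are the flange's). Camera axes: x right, y down, z forward; pixel columns grow to the right and rows downward; lengths in m; the calibration is good to about 2 mm. A picture is of the moment at which its call begins: read the wrist's pose just before it. calibration takes no time and is no camera call.
- env.hand_in(): hands the job in; it is judged then, once.
Trained networks look in the newest picture that a camera, given by its name, has taken for a name from the list of things; names that differ only in an ending like _2 or _b are one class to them, and where a whole thing is asked for, a point or a joint stands for the part that bears it (a point fixed in the world has none). Each returns a list of dicts, best first, with "score" (0 to 1); they miss things now and then, are a little off and sometimes report something else, mostly with a low value. They report only what shows in the picture. A call takes as long as a camera call.
- env.recognise(camera, label): "centre" ([column, row] in pixels, amid what is visible of it).
The state is a dict: "clock": time; "joint_pos": joint angles; "qvel": joint speeds; "tau": joint torques, N m; "tcp_pos": TCP position; "orientation": TCP orientation; "wrist_force": force on the tool from outside, world axes, zero at the start; "ft_torque": the same for the moment, N m; "finger_gap": finger opening in m; "grip_force": force on a finger pad.
Only numpy, scipy, OpenCV 4.12 (cv2) and the standard library are available. Lean on these libraries where they do the work, as an engineer would, in place of code of your own. Each camera call takes 0.05 s, during which the arm holds its last target. There are 200 camera calls.

## Working session

There is one attempt and no reset: what is moved stays moved. The work goes in short steps, Python scripts to look and compute and a shell command to move; the robot and the scene stay as the last step left them, time stands still between calls to the robot, and variables do not carry over. Pictures are saved under pics/ and viewed, at most 10 in all, crops included, and the job is handed in when it is done.

```bash
mkdir -p pics
cat > h.py <<'E'
import numpy as np,cv2
from workcell import env
from scipy.spatial.transform import Rotation as R
def ray(cam,px):
    c=env.calibration(cam);K=np.array(c["K"]);d=np.array(c["distortion"])
    if "T" in c: T=np.array(c["T"])
    else:
        s=env.get_state();q=s["orientation"];W=np.eye(4)
        W[:3,:3]=R.from_quat([q[1],q[2],q[3],q[0]]).as_matrix();W[:3,3]=s["tcp_pos"];T=W@np.array(c["tool_from_camera"])
    u=cv2.undistortPoints(np.array([[px]],float),K,d)[0,0]
    return T[:3,3],T[:3,:3]@np.array([u[0],u[1],1])
def atz(cam,px,z):
    o,d=ray(cam,px);return (o+d*(z-o[2])/d[2]).round(4)
def shot(cam,name):
    im=env.read_camera(cam);cv2.imwrite(f"pics/{name}.png",im[:,:,::-1]);return im
E
python3 - <<'E'
from h import *
H={"filter_unit_base":.047,"hex_knob":.076,"green_filter":.048,"switch_box":.052,"lever_grip":.086,"petri":.014,"timer":.018,"cuvette_box":.045,"crucible":.046}
for c in("top","scene"):
    shot(c,c+"1")
    for l,z in H.items():
        for r in env.recognise(c,l)[:2]: print(c,l,np.round(r["centre"],1),round(r["score"],2),atz(c,r["centre"],z))
s=env.get_state();print(s["tcp_pos"],s["orientation"],s["clock"])
E
```

```text
top filter_unit_base [294.8 264. ] 0.92 [0.3878 0.3357 0.047 ]
top filter_unit_base [296.7 259.1] 0.18 [0.3986 0.3318 0.047 ]
top hex_knob [295.6 259.3] 0.95 [0.4001 0.3334 0.076 ]
top switch_box [418.7 212.7] 0.97 [0.5084 0.0625 0.052 ]
top lever_grip [419.9 225.7] 0.66 [0.479 0.068 0.086]
top petri [389. 271.] 0.96 [0.3745 0.1203 0.014 ]
top timer [221.8 243.9] 0.84 [0.427  0.5038 0.018 ]
top cuvette_box [216.5 180.6] 0.81 [0.5686 0.5161 0.045 ]
top cuvette_box [422.5 211.4] 0.43 [0.5119 0.0522 0.045 ]
top crucible [425.7 117.8] 0.51 [0.7255 0.0473 0.046 ]
scene filter_unit_base [385.3 261.4] 0.75 [0.5125 0.073  0.047 ]
scene filter_unit_base [249.5 248.9] 0.73 [0.3741 0.3128 0.047 ]
scene hex_knob [252.9 242.1] 0.65 [0.3736 0.2983 0.076 ]
scene green_filter [252.4 243.2] 0.9 [0.3887 0.3189 0.048 ]
scene switch_box [392.2 275. ] 0.72 [0.4859 0.0441 0.052 ]
scene petri [328.3 307. ] 0.83 [0.3773 0.1147 0.014 ]
scene timer [207.3 216.4] 0.75 [0.4061 0.492  0.018 ]
scene timer [248.9 246.9] 0.33 [0.3952 0.3406 0.018 ]
scene cuvette_box [243.5 178.6] 0.89 [0.5429 0.5058 0.045 ]
scene crucible [438.8 215.9] 0.82 [0.7087 0.0419 0.046 ]
[0.13881645 0.55803411 0.24833339] [1.56823936e-05 1.21594039e-01 9.92579914e-01 6.11916684e-05] 1.0
```

View pics/top1.png

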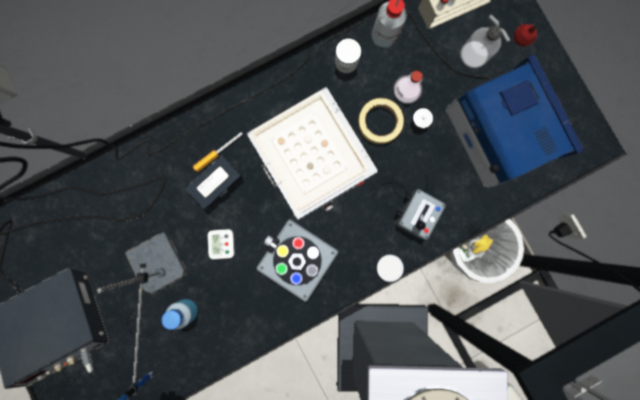

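View pics/scene1.png

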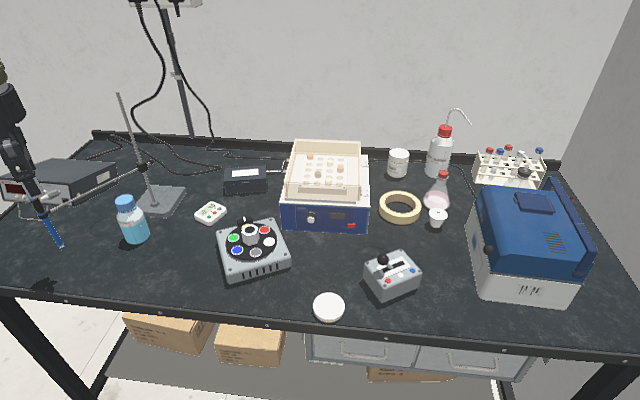

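The top view shows yellow (283,251) at the port block (271,243), and green (282,269) one click counter-clockwise of it, so the wheel needs one click clockwise. The switch box is at (422,213). I'll enlarge both units.

Run:
```python
import cv2,numpy as np
a=cv2.imread("pics/top1.png");b=cv2.imread("pics/scene1.png")
f=lambda i,x,y:cv2.resize(i[y:y+90,x:x+90],(400,400),interpolation=cv2.INTER_CUBIC)
g=lambda i,x,y,w:cv2.resize(i[y:y+w,x:x+w],(400,300) if 0 else (300,300),interpolation=cv2.INTER_CUBIC)
cv2.imwrite("pics/crop1.png",np.vstack([np.hstack([g(a,255,215,90),g(a,390,180,60)]),np.hstack([g(b,210,205,90),g(b,355,240,75)])]))
from h import *
s=env.get_state();print(R.from_quat(np.roll(s["orientation"],-1)).as_matrix().round(3));print(env.calibration("wrist"))
```

```text
[[-0.97   0.241  0.   ]
 [ 0.241  0.97   0.   ]
 [-0.     0.    -1.   ]]
{'K': array([[346.75214491,   0.        , 316.32665363],
       [  0.        , 346.75214491, 200.71828513],
       [  0.        ,   0.        ,   1.        ]]), 'distortion': array([-0.0026346,  0.       ,  0.       ,  0.       ,  0.       ]), 'tool_from_camera': array([[-6.65576822e-04, -9.50563529e-01, -3.10529441e-01,
         8.00302489e-02],
       [ 9.99999488e-01, -3.96077396e-04, -9.30925430e-04,
         4.50210710e-04],
       [ 7.61910069e-04, -3.10529902e-01,  9.50563306e-01,
        -1.24852491e-01],
       [ 0.00000000e+00,  0.00000000e+00,  0.00000000e+00,
         1.00000000e+00]])}
```

View pics/crop1.png

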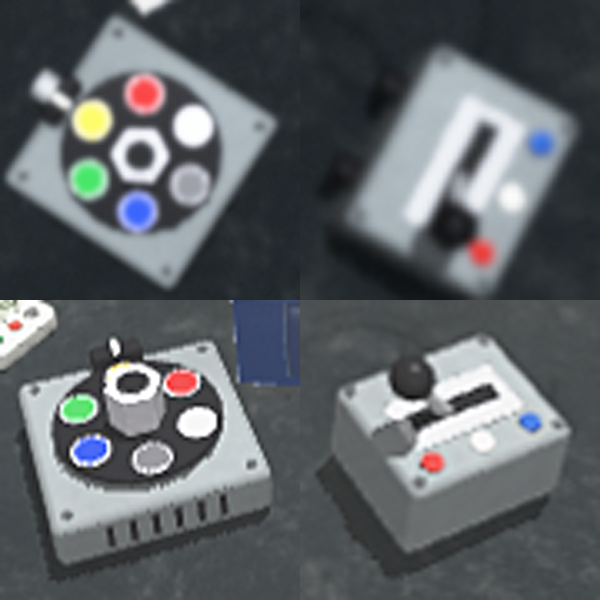

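The crops confirm that yellow is at the port, with green one click counter-clockwise of it. The lever ball at top-image (421,225.6) leans to the red mark (426,230). White is at (432,220) and blue at (438,209). Next I compute the poses.

Run:
```python
from h import *
P=lambda p,z:atz("top",p,z)
r,w,b=P((426.2,230.4),.052),P((432.4,219.6),.052),P((438,208.6),.052)
y=(r-b)[:2];y/=np.linalg.norm(y);print("marks",r,w,b,"swing",y,np.degrees(np.arctan2(y[1],y[0])))
s0=atz("scene",(355+(432-300)/4,240+(462-300)/4),.052);s1=atz("scene",(355+(531-300)/4,240+(423-300)/4),.052);print("scene marks r b",s0,s1,atz("scene",(355+110/4,240+77/4),.0863))
ball=P((421,225.6),.0863);print("ball",ball,"pivot",ball[:2]-.0282*y)
k=P((297,261.3),.076);ye=P((282.6,251),.048);gr=P((281.7,269),.048);print("knob",k,ye,gr)
for f in(ye,gr):
    d=(f-k)[:2];print(np.linalg.norm(d),np.degrees(np.arctan2(d[1],d[0])))
ss=env.get_state();print("tool y ang",76.03)
```

```text
marks [0.4694 0.0453 0.052 ] [0.4938 0.0317 0.052 ] [0.5187 0.0193 0.052 ] swing [-0.88452872  0.46648574] 152.19358126225
scene marks r b [0.4695 0.0441 0.052 ] [0.5189 0.0172 0.052 ] [0.4803 0.0662 0.0863]
ball [0.4793 0.0657 0.0863] pivot [0.50424371 0.0525451 ]
knob [0.3959 0.3302 0.076 ] [0.4157 0.3635 0.048 ] [0.3762 0.3642 0.048 ]
0.03874183785005561 59.26451229807985
0.03929491061193551 120.08850716770809
tool y ang 76.03
```

```bash
python3 -m pendant '[[1,-0.037,-0.033,0,0],[1,-0.037,-0.033,0,0],[1,-0.037,-0.033,0,0],[1,-0.037,-0.033,0,0],[1,-0.037,-0.033,0,0],[1,-0.037,-0.033,0,0],[1,-0.037,-0.033,0,0],[1,-0.037,-0.033,0,0]]' && python3 -m pendant '[[1,-0.037,-0.033,0,0],[1,-0.037,-0.033,0,0],[1,-0.037,-0.033,0,0],[1,-0.037,-0.033,0,0],[1,0,0,0.02,-0.18],[1,0,0,0.02,-0.18],[1,0,0,0,-0.18],[1,0,0,0,-0.18]]' && python3 -m pendant '[[1,0,0,0,-0.18],[1,0,0,0,-0.18],[1,0,0,0,-0.18],[1,0,0,0,-0.07],[1,0,0,0,0]]'
```

```text
clock: 2.0
tcp_pos: [0.3631, 0.229, 0.2486]
orientation: [0.0, 0.122, 0.993, 0.0]
wrist_force: [0.6, 0.8, 0.4]
finger_gap: 0.0853
grip_force: 0.0
clock: 3.0
tcp_pos: [0.4739, 0.0665, 0.208]
orientation: [-0.0, -0.239, 0.971, 0.0]
wrist_force: [-0.4, 0.2, 0.4]
finger_gap: 0.0854
grip_force: 0.0
clock: 3.62
tcp_pos: [0.4741, 0.0666, 0.2084]
orientation: [0.0, -0.516, 0.856, -0.0]
wrist_force: [0.7, -0.4, -0.0]
finger_gap: 0.0855
grip_force: 0.0
```

```bash
cat >> h.py <<'E'
def go(target,yaw):
    s=env.get_state();M=R.from_quat(np.roll(s["orientation"],-1)).as_matrix()
    y=np.degrees(np.arctan2(M[1,1],M[0,1]))
    print("clock",s["clock"],"tcp",s["tcp_pos"].round(4),"yaw",y.round(2),"F",np.round(s["wrist_force"],1),"tool shift",(M.T@(np.array(target)-s["tcp_pos"])).round(4),"turn",np.radians(y-yaw).round(4))
E
python3 - <<'E'
from h import *
go((.4793,.0657,.15),152.2)
shot("wrist","w1")
for l,z in(("lever_grip",.0863),("switch_box",.052)):
    for r in env.recognise("wrist",l)[:2]: print(l,np.round(r["centre"],1),r["score"],atz("wrist",r["centre"],z))
E
```

```text
clock 3.625 tcp [0.4741 0.0666 0.2084] yaw 152.19 F [ 0.7 -0.4 -0. ] tool shift [-0.0016 -0.005   0.0584] turn -0.0002
lever_grip [307.  197.6] 0.94 [0.4794 0.0623 0.0863]
switch_box [278.2 180.6] 0.6 [0.4995 0.047  0.052 ]
```

View pics/w1.png

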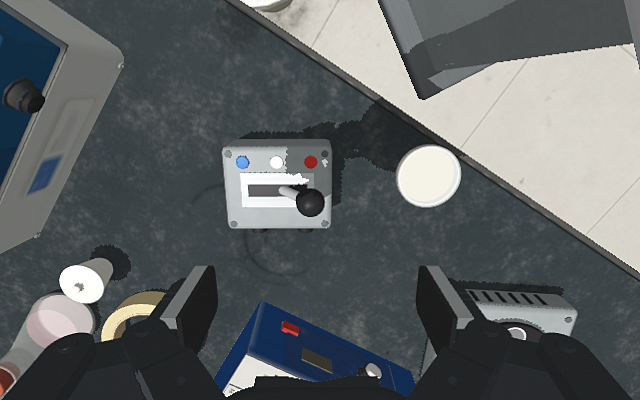

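The wrist view shows the ball at (310,202), leaning to the red mark (310,162). White is at (276,162) and blue at (242,162). The ray gives a ball position of about (0.479, 0.066), matching the top camera, and the box is square to the tool. I'll descend and grip.

```bash
python3 -m pendant '[[0.3,-0.0015,-0.005,0.02,0],[0.3,0,0,0.03,0],[0.3,0,0,0.03,0],[0.3,0,0,0.02,0],[0.3,0,0,0.0154,0],[0.3,0,0,0,0]]' 30 && python3 -m pendant '[[-1,0,0,0,0],[-1,0,0,0,0],[-1,0,0,0,0],[-1,0,0,0,0],[-1,0,0,0,0],[-1,0,0,0,0]]' 30
```

```text
clock: 4.53
tcp_pos: [0.4782, 0.0656, 0.0919]
orientation: [-0.001, -0.517, 0.856, 0.001]
wrist_force: [0.1, 0.2, -1.5]
finger_gap: 0.0554
grip_force: 0.0
clock: 5.28
tcp_pos: [0.4794, 0.0658, 0.0938]
orientation: [0.001, -0.517, 0.856, -0.0]
wrist_force: [-3.2, 0.5, 6.2]
finger_gap: 0.0195
grip_force: 29.0
```

Run:
```python
from h import *
a=shot("wrist","w2");b=shot("scene","s2")
c=cv2.resize(a[130:400,180:460],(420,405)); d=cv2.resize(b[190:310,320:440],(380,380))
d=cv2.copyMakeBorder(d,0,25,0,0,cv2.BORDER_CONSTANT)
cv2.imwrite("pics/c2.png",np.hstack([c,d])[:,:,::-1]);print(env.finger_overhang)
```

```text
0.017
```

View pics/c2.png

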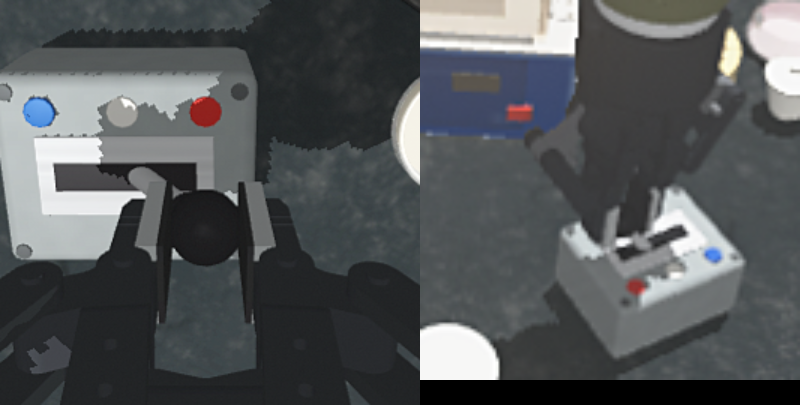

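The ball sits centred between the pads and the grip is sound. I'll swing it along the arc to upright.

```bash
python3 -m pendant '[[-1,0,-0.0042,-0.0026,0],[-1,0,-0.0045,-0.0022,0],[-1,0,-0.0047,-0.0017,0],[-1,0,-0.0048,-0.0012,0],[-1,0,-0.005,-0.0008,0],[-1,0,-0.005,-0.0002,0],[-1,0,0,0,0],[-1,0,0,0,0]]'
python3 - <<'E'
from h import *
go((.5043,.0525,.102),152.2)
E
```

```text
clock: 6.38
tcp_pos: [0.5036, 0.0525, 0.1015]
orientation: [-0.0, -0.517, 0.856, 0.0]
wrist_force: [-3.6, 0.2, 3.4]
finger_gap: 0.0193
grip_force: 30.9
clock 6.375 tcp [0.5036 0.0525 0.1015] yaw 152.24 F [-3.6  0.2  3.4] tool shift [-0.0003 -0.0006 -0.0005] turn 0.0007
```

```bash
python3 -m pendant '[[-0.2,0,0,0,0],[0.0,0,0,0,0],[0.3,0,0,0,0],[0.3,0,0,0,0],[0.3,0,0,-0.02,0],[0.3,0,0,-0.04,0],[0.3,0,0,-0.04,0],[0.3,0,0,0,0]]'
python3 - <<'E'
from h import *
go((.3959,.3302,.2),120)
shot("wrist","w3")
for l,z in(("lever_grip",.095),("switch_box",.052)):
    for r in env.recognise("wrist",l)[:2]: print(l,np.round(r["centre"],1),r["score"],atz("wrist",r["centre"],z))
E
```

```text
clock: 7.38
tcp_pos: [0.5065, 0.0523, 0.205]
orientation: [0.003, -0.517, 0.856, -0.002]
wrist_force: [-0.4, 0.0, -1.2]
finger_gap: 0.0555
grip_force: 0.0
clock 7.375 tcp [0.5065 0.0523 0.205 ] yaw 152.24 F [-0.4  0.  -1.2] tool shift [-0.1944  0.2274  0.0041] turn 0.5626
lever_grip [320.1 202.6] 0.67 [0.5007 0.0516 0.095 ]
switch_box [323.3 179.6] 0.79 [0.4945 0.048  0.052 ]
```

View pics/w3.png

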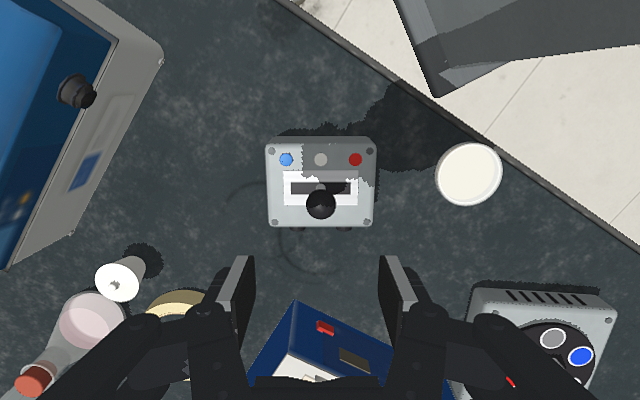

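The wrist view shows the lever upright: the ball (320,204) lines up with the white mark (320,160). Now to the filter wheel.

```bash
python3 -m pendant '[[0.3,-0.0324,0.0379,0,0],[0.3,-0.0324,0.0379,0,0],[0.3,-0.0324,0.0379,0,0],[0.3,-0.0324,0.0379,0,0],[0.3,-0.0324,0.0379,0,0],[0.3,-0.0324,0.0379,0,0],[0.3,0,0,0,0.18],[0.3,0,0,0,0.18]]' && python3 -m pendant '[[0.3,0,0,0,0.18],[0.3,0,0,0,0.02],[0.3,0,0,0,0]]'
python3 - <<'E'
from h import *
shot("wrist","w4")
for l,z in(("hex_knob",.072),("green_filter",.048)):
    for r in env.recognise("wrist",l)[:2]: print(l,np.round(r["centre"],1),r["score"],atz("wrist",r["centre"],z))
go((.3959,.3302,.068),120)
E
```

```text
clock: 8.52
tcp_pos: [0.3921, 0.3307, 0.1998]
orientation: [-0.002, -0.353, 0.935, -0.0]
wrist_force: [0.3, -0.7, 1.0]
finger_gap: 0.0554
grip_force: 0.0
clock: 8.9
tcp_pos: [0.3931, 0.3301, 0.2008]
orientation: [-0.001, -0.261, 0.965, -0.0]
wrist_force: [-0.7, 0.4, 0.0]
finger_gap: 0.0553
grip_force: 0.0
hex_knob [317.9 184.9] 0.94 [0.3844 0.3268 0.072 ]
green_filter [316.2 185.2] 0.74 [0.3911 0.3292 0.048 ]
green_filter [366.8 369.5] 0.59 [0.5313 0.4694 0.048 ]
clock 9.05 tcp [0.3934 0.3302 0.2013] yaw 120.22 F [-0.   0.9 -0.6] tool shift [-0.0022 -0.0013  0.1333] turn 0.0039
```

View pics/w4.png

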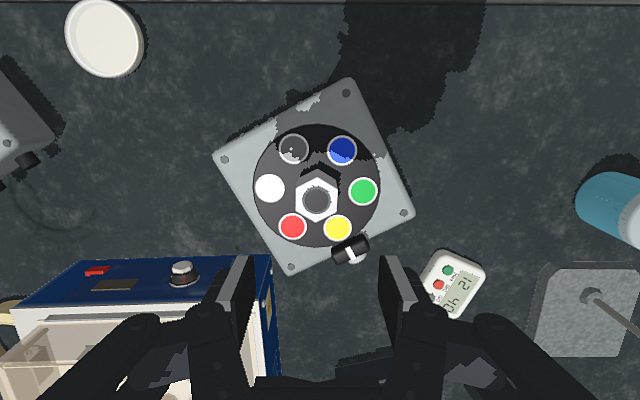

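Wrist view: knob top at (316,200), green (364,191), clear (269,188) opposite it, yellow (338,228) at the port block (350,248). The green–clear line is nearly along the closing axis.

Run:
```python
from h import *
print(atz("wrist",(316,200.5),.076))
g,c=atz("wrist",(364,191),.048),atz("wrist",(269.3,188),.048);y,k=atz("wrist",(338,228),.048),atz("wrist",(293.5,150),.048)
r,b=atz("wrist",(293,226),.048),atz("wrist",(342.5,151),.048)
print(np.mean([g,c,y,k,r,b],axis=0))
for a,q in((g,c),(y,k),(r,b)): d=a-q;print(np.linalg.norm(d)/2,np.degrees(np.arctan2(d[1],d[0])))
```

```text
[0.3949 0.3312 0.076 ]
[0.39441667 0.33158333 0.048     ]
0.03952976726468297 118.3154809724447
0.038647283216288325 58.92183003766156
0.038577260141176434 -2.1540787087698745
```

```bash
python3 -m pendant '[[0.3,-0.0018,0,0.03,0.02],[0.3,0,0,0.03,0],[0.3,0,0,0.03,0],[0.3,0,0,0.025,0],[0.3,0,0,0.018,0],[0.3,0,0,0,0]]' 40 && python3 -m pendant '[[-1,0,0,0,0],[-1,0,0,0,0],[-1,0,0,0,0],[-1,0,0,0,0],[-1,0,0,0,0],[-1,0,0,0,0]]' 40
python3 - <<'E'
from h import *
go((.395,.331,.068),60)
E
```

```text
clock: 9.8
tcp_pos: [0.394, 0.3306, 0.0673]
orientation: [-0.001, -0.251, 0.968, -0.0]
wrist_force: [-0.3, 0.4, 0.1]
finger_gap: 0.0556
grip_force: 0.0
clock: 10.55
tcp_pos: [0.3959, 0.3314, 0.0697]
orientation: [0.001, -0.25, 0.968, 0.0]
wrist_force: [-0.2, -2.8, 5.7]
finger_gap: 0.0314
grip_force: 40.7
clock 10.55 tcp [0.3959 0.3314 0.0697] yaw 118.99 F [-0.2 -2.8  5.7] tool shift [0.001  0.0001 0.0017] turn 1.0296
```

```bash
python3 -m pendant '[[-1,0,0,0,0.065],[-1,0,0,0,0.065],[-1,0,0,0,0.065],[-1,0,0,0,0.065],[-1,0,0,0,0.065],[-1,0,0,0,0.065],[-1,0,0,0,0.065],[-1,0,0,0,0.065]]' && python3 -m pendant '[[-1,0,0,0,0.065],[-1,0,0,0,0.065],[-1,0,0,0,0.065],[-1,0,0,0,0.065],[-1,0,0,0,0.065],[-1,0,0,0,0.065],[-1,0,0,0,0.065],[-1,0,0,0,0.065]]' && python3 -m pendant '[[-1,0,0,0,0],[-1,0,0,0,0],[-0.3,0,0,0,0],[0,0,0,0,0],[0.3,0,0,0,0],[0.3,0,0,0,0]]'
python3 - <<'E'
from h import *
go((.395,.331,.2),60)
E
```

```text
clock: 11.55
tcp_pos: [0.3961, 0.3307, 0.0698]
orientation: [0.001, 0.008, 1.0, -0.001]
wrist_force: [1.3, -5.4, 7.2]
finger_gap: 0.0311
grip_force: 40.8
clock: 12.55
tcp_pos: [0.3959, 0.3298, 0.0697]
orientation: [0.001, 0.265, 0.964, -0.001]
wrist_force: [-0.4, -8.3, 10.1]
finger_gap: 0.0311
grip_force: 41.0
clock: 13.3
tcp_pos: [0.395, 0.3316, 0.0685]
orientation: [-0.0, 0.264, 0.965, 0.0]
wrist_force: [0.4, 0.3, -0.1]
finger_gap: 0.0552
grip_force: 0.0
clock 13.3 tcp [0.395  0.3316 0.0685] yaw 59.44 F [ 0.4  0.3 -0.1] tool shift [-0.0003 -0.0004 -0.1315] turn -0.0098
```

```bash
python3 -m pendant '[[0.3,0,0,-0.02,0],[0.3,0,0,-0.04,0],[0.3,0,0,-0.04,0],[0.3,0,0,-0.032,0],[0.3,0,0,0,0],[0.3,0,0,0,0]]'
python3 - <<'E'
from h import *
shot("wrist","w5");t=shot("top","t5")
go((.5043,.0525,.2),152.2)
E
```

```text
clock: 14.05
tcp_pos: [0.3947, 0.3312, 0.1999]
orientation: [-0.0, 0.264, 0.965, -0.0]
wrist_force: [-0.3, 0.2, -0.6]
finger_gap: 0.0556
grip_force: 0.0
clock 14.15 tcp [0.3943 0.3309 0.1992] yaw 59.43 F [-0.3  0.7 -0.7] tool shift [-0.2363 -0.1837 -0.0007] turn -1.6192
```

View pics/w5.png

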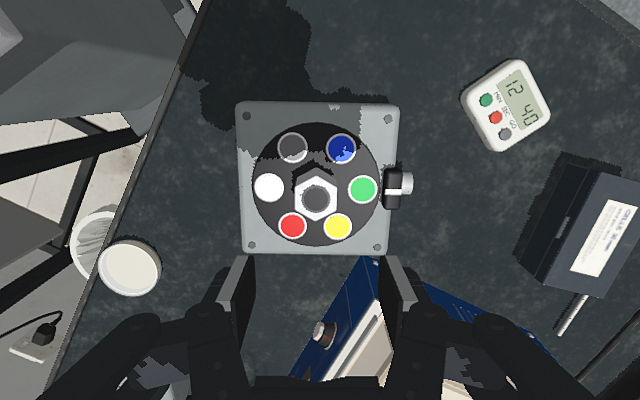

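Green (363,188) is in line with the port block (395,187), so it has clicked in. Back to the lever.

```bash
python3 -m pendant '[[0.3,-0.0338,-0.0262,0,0],[0.3,-0.0338,-0.0262,0,0],[0.3,-0.0338,-0.0262,0,0],[0.3,-0.0338,-0.0262,0,0],[0.3,-0.0338,-0.0262,0,0],[0.3,-0.0338,-0.0262,0,0],[0.3,-0.0335,-0.0265,0,0],[0.3,0,0,0,0]]' && python3 -m pendant '[[0.3,0,0,0,-0.18],[0.3,0,0,0,-0.18],[0.3,0,0,0,-0.18],[0.3,0,0,0,-0.18],[0.3,0,0,0,-0.18],[0.3,0,0,0,-0.18],[0.3,0,0,0,-0.18],[0.3,0,0,0,-0.18]]' && python3 -m pendant '[[0.3,0,0,0,-0.179],[0.3,0,0,0,0],[0.3,0,0,0,0]]'
python3 - <<'E'
from h import *
go((.504,.0525,.102),152.2)
E
```

```text
clock: 15.15
tcp_pos: [0.5054, 0.0506, 0.1992]
orientation: [-0.001, 0.266, 0.964, -0.0]
wrist_force: [0.0, 0.4, -0.8]
finger_gap: 0.0556
grip_force: 0.0
clock: 16.15
tcp_pos: [0.504, 0.054, 0.1996]
orientation: [-0.001, -0.441, 0.898, 0.001]
wrist_force: [0.3, -0.2, -0.2]
finger_gap: 0.0557
grip_force: 0.0
clock: 16.52
tcp_pos: [0.5046, 0.0534, 0.2001]
orientation: [-0.0, -0.515, 0.857, 0.0]
wrist_force: [-0.6, -0.2, 0.1]
finger_gap: 0.0556
grip_force: 0.0
clock 16.525 tcp [0.5046 0.0534 0.2001] yaw 152.05 F [-0.6 -0.2  0.1] tool shift [ 0.0011 -0.      0.0981] turn -0.0026
```

```bash
python3 -m pendant '[[0.3,0.001,0,0.02,0],[0.3,0,0,0.03,0],[0.3,0,0,0.03,0],[0.3,0,0,0.018,0],[0.3,0,0,0,0]]' 30 && python3 -m pendant '[[-1,0,0,0,0],[-1,0,0,0,0],[-1,0,0,0,0],[-1,0,0,0,0],[-1,0,0,0,0],[-1,0,0,0,0]]' 30
```

```text
clock: 17.15
tcp_pos: [0.5031, 0.0523, 0.1011]
orientation: [-0.001, -0.516, 0.857, 0.001]
wrist_force: [-1.2, 0.5, -0.1]
finger_gap: 0.0554
grip_force: 0.0
clock: 17.9
tcp_pos: [0.5052, 0.0521, 0.1037]
orientation: [0.001, -0.516, 0.856, -0.0]
wrist_force: [-1.4, 1.1, 5.5]
finger_gap: 0.0198
grip_force: 29.4
```

```bash
python3 -m pendant '[[-1,0,-0.005,0.0002,0],[-1,0,-0.005,0.0008,0],[-1,0,-0.0048,0.0012,0],[-1,0,-0.0047,0.0017,0],[-1,0,-0.0045,0.0022,0],[-1,0,-0.0042,0.0026,0],[-1,0,-0.0008,0.0005,0],[-1,0,0,0,0]]' && python3 -m pendant '[[-1,0,0,0,0],[-0.2,0,0,0,0],[0.1,0,0,0,0],[0.3,0,0,0,0],[0.3,0,0,0,0],[0.3,0,0,-0.02,0],[0.3,0,0,-0.04,0],[0.3,0,0,-0.04,0]]' && python3 -m pendant '[[0.3,0,0,0,0],[0.3,0,0,0,0]]'
python3 - <<'E'
from h import *
a=shot("wrist","w6");t=shot("top","t6")
i=cv2.resize(t[80:320,180:480],(500,400));cv2.imwrite("pics/c6.png",np.hstack([a[100:400,200:500],i[:300]])[:,:,::-1])
for l,z in(("petri",.014),("timer",.018),("cuvette_box",.045),("crucible",.046)):
    for r in env.recognise("top",l)[:1]: print(l,atz("top",r["centre"],z))
E
```

```text
clock: 18.9
tcp_pos: [0.529, 0.0393, 0.093]
orientation: [-0.001, -0.517, 0.856, 0.001]
wrist_force: [-3.4, 3.2, 1.0]
finger_gap: 0.0198
grip_force: 34.3
clock: 19.9
tcp_pos: [0.53, 0.0384, 0.1943]
orientation: [-0.0, -0.516, 0.856, 0.0]
wrist_force: [0.8, 0.6, 0.3]
finger_gap: 0.0557
grip_force: 0.0
clock: 20.15
tcp_pos: [0.5301, 0.0384, 0.1931]
orientation: [0.0, -0.516, 0.856, -0.0]
wrist_force: [-0.3, -0.2, -0.5]
finger_gap: 0.0556
grip_force: 0.0
petri [0.3785 0.1217 0.014 ]
timer [0.4238 0.5057 0.018 ]
cuvette_box [0.5591 0.5206 0.045 ]
crucible [0.7394 0.0522 0.046 ]
```

View pics/c6.png

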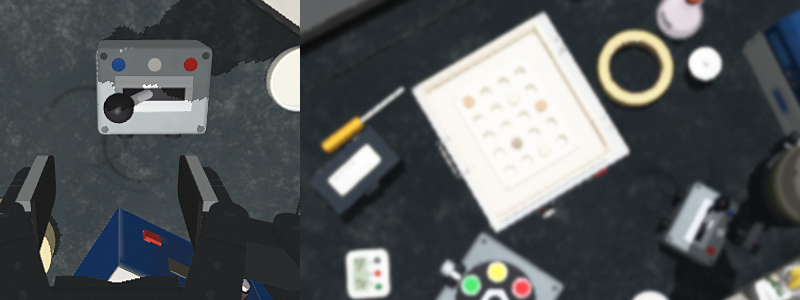

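The lever ball (118,107 in the crop) leans to the blue mark (118,64), green is at the port, and the bystanders haven't moved. I'm handing in.

```bash
python3 -c "
from workcell import env
print(env.hand_in())"
```

```text
the job is handed in; nothing more can be done
None
```

The job is handed in: the lever went from red to off and rested there, green was clicked in at the beam port in one slow click, and the lever was then moved to blue, with the surrounding things left in place; it took about 20 s on the robot's clock.

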